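# Tighten the pump cover crosswise

## Robot

A 6-joint arm with a two-finger parallel gripper is mounted at the origin on a cart in front of the work surface, level with it; the furniture and walls round the work are solid. World frame = base frame: x ahead of the robot, y to its left, z up, the work surface at z = 0. Lengths are in mm, angles in rad, forces in N, time in s.
With the tool pointing down it reaches from about 325 to 875 mm from the base axis. Payload 4.4 kg.
Tool frame: the origin (TCP) lies on the centre line of the jaws, within the pads' length; the fingertips stand ahead of it and the grasp point (between the pads) lies 6 mm ahead of it (ctrl.tcp_to_tips is the z of the fingertips in the tool frame, in mm); z points along the fingers, y is the line along which they close (so a half turn about z gives the same grasp; the last joint's range is limited). The gripper opens to 85 mm and grips with 20 to 120 N. Pads are 22 mm wide; open, the fingers measure 114 mm over their backs; the gripper's body (76 mm by 85 mm) begins 54 mm behind the grasp point. The pads swing forward as they close: fully open they stand 13 mm farther back than shut.
Start: joints at [1.024, 0.207, 1.542, -0, 1.393, -0.15], TCP at [222.229, 530.322, 256.282] pointing down, gripper open.
Joint ranges: [-2.73, 2.73], [-0.86, 2.22], [0.23, 2.46], [-1.11, 4.25], [0.08, 2.63], [-2.82, 2.82]. Speed limits (rad/s): [2.79, 2.79, 3.14, 3.14, 3.14, 3.14].

## Interface

Orientations are given as a 3x3 rotation matrix whose columns are the frame's x, y, z axes.
In Python, from plant import ctrl, sensors, optics gives the robot as it stands. Calls block until the motion is done:
- ctrl.move_ptp(position, orientation): joint-space move of the TCP to a pose.
- ctrl.move_l(position, rot=None, vel=150, threshold=None): straight line of the TCP; rot=None keeps the orientation; vel is the mean speed in mm/s. With threshold (N) it stops when the force on the tool has changed by that much, and returns True; else False.
- ctrl.set_joints(angles): joint-space move.
- ctrl.gripper_to(opening, force=None): finger opening in mm; force is the grip in N (None keeps the last); returns when the fingers have stopped.
- ctrl.hold(seconds).
- ctrl.solve_ik(position, orientation): joint angles nearest the present ones, or None.
- sensors.read_state(): the state.
- optics.grab_frame(name): name is "scene" or "top" or "wrist"; returns (picture, depth): 420x560x3 uint8, red, green, blue; 420x560 float32, mm along the optical axis (not along the pixel's ray), 0 where there is no reading.
- optics.camera_params(name): a dict with "mtx" (3x3 intrinsics, pixels), "R" (3x3) and "t" (3): a world point X has camera coordinates R X + t; the wrist camera has in their place "T_tool_cam" (4x4, takes a point from camera to tool coordinates, whose origin is the TCP and whose axes are the flange's). Camera axes: x right, y down, z forward; pixel columns grow to the right and rows downward; lengths in mm; the calibration is good to about 2 mm. A picture is of the moment at which its call begins: read the wrist's pose just before it. camera_params takes no time and is no camera call.
A pose or a line that the arm cannot do raises ctrl.MotionError and nothing moves.
- ctrl.finish_job(): hands the job in; it is judged then, once.
The state is a dict: "t": time; "q": joint angles; "qvel": joint speeds; "tau": joint torques, N m; "eef_pos": TCP position; "eef_rot": TCP orientation; "force": force on the tool from outside, world axes, zero at the start; "wrist_torque": the same for the moment, N m; "grip_width": finger opening in mm; "grasp_force": force on a finger pad.
Only numpy, scipy, OpenCV 4.12 (cv2) and the standard library are available. Lean on these libraries where they do the work, as an engineer would, in place of code of your own. Each camera call takes 0.05 s, during which the arm holds its last target. There are 200 camera calls.

## Task

The pump's cover is held by four knob screws: two diagonally opposite ones are already half tight, the other two are still loose. First turn the two loose knobs clockwise to half tight as well; only then turn all four fully home, crosswise: after the first, the one diagonally opposite it, then the other two, so that the cover goes down evenly and seats flat. Let go of everything at the end and leave the other things on the bench alone.

Things in the scene. Friction and masses are not known exactly. Their poses are not given: they have to be found in the camera images.
- pump: Blue pump housing bolted to the bench: foot 150x150x12 mm, body 128 mm square above it up to 56 mm, a pipe stub (46 mm across, axis 31 mm above the bench) standing out to 86 mm from the centre on its +x side. Origin: centre of its underside, on the bench; z up. Yaw within +-90 deg. Fixed.
- cover: Aluminium cover, 126 mm square, 9 mm thick, with a round sight glass in the middle, on top of the pump on a springy gasket that pushes it up with up to 15 N. Origin: centre of its underside; z up. The cover is 65 mm above the bench when free, and fully seated its origin is 59 mm above the bench. It sinks and tips slightly as the screws press it down.
- knob_a_top (a point): Centre of the top face of knob a: black, round, fluted, 30 mm across and 30 mm tall, upright, at (+45, +45) mm from the pump's centre in the pump's x, y axes, diagonally opposite knob c. This top is 106 mm above the bench when loose, 100 mm when home. Grasp it across the sides at any angle, fingertips 5 mm or more clear of the cover. The white line on top points at the cover's centre when home.
- knob_a (a joint): Turn of knob a in rad: 0 = fully loose, 2.2 = fully home, at a hard stop; grows as the knob is turned clockwise seen from above. Half tight = 1.1 (white line 63 deg anticlockwise of the line to the cover's centre; loose 126 deg). The screw sinks 2.7 mm a rad (6 mm in all) and stays where it is left; turning it takes about 0.12 N m. Starts half tight (1.0 to 1.2).
- knob_b_top (a point): Centre of the top face of knob b: black, round, fluted, 30 mm across and 30 mm tall, upright, at (-45, +45) mm from the pump's centre in the pump's x, y axes, diagonally opposite knob d. This top is 106 mm above the bench when loose, 100 mm when home. Grasp it across the sides at any angle, fingertips 5 mm or more clear of the cover. The white line on top points at the cover's centre when home.
- knob_b (a joint): Turn of knob b in rad: 0 = fully loose, 2.2 = fully home, at a hard stop; grows as the knob is turned clockwise seen from above. Half tight = 1.1 (white line 63 deg anticlockwise of the line to the cover's centre; loose 126 deg). The screw sinks 2.7 mm a rad (6 mm in all) and stays where it is left; turning it takes about 0.12 N m. Starts loose (0 to 0.25).
- knob_c_top (a point): Centre of the top face of knob c: black, round, fluted, 30 mm across and 30 mm tall, upright, at (-45, -45) mm from the pump's centre in the pump's x, y axes, diagonally opposite knob a. This top is 106 mm above the bench when loose, 100 mm when home. Grasp it across the sides at any angle, fingertips 5 mm or more clear of the cover. The white line on top points at the cover's centre when home.
- knob_c (a joint): Turn of knob c in rad: 0 = fully loose, 2.2 = fully home, at a hard stop; grows as the knob is turned clockwise seen from above. Half tight = 1.1 (white line 63 deg anticlockwise of the line to the cover's centre; loose 126 deg). The screw sinks 2.7 mm a rad (6 mm in all) and stays where it is left; turning it takes about 0.12 N m. Starts half tight (1.0 to 1.2).
- knob_d_top (a point): Centre of the top face of knob d: black, round, fluted, 30 mm across and 30 mm tall, upright, at (+45, -45) mm from the pump's centre in the pump's x, y axes, diagonally opposite knob b. This top is 106 mm above the bench when loose, 100 mm when home. Grasp it across the sides at any angle, fingertips 5 mm or more clear of the cover. The white line on top points at the cover's centre when home.
- knob_d (a joint): Turn of knob d in rad: 0 = fully loose, 2.2 = fully home, at a hard stop; grows as the knob is turned clockwise seen from above. Half tight = 1.1 (white line 63 deg anticlockwise of the line to the cover's centre; loose 126 deg). The screw sinks 2.7 mm a rad (6 mm in all) and stays where it is left; turning it takes about 0.12 N m. Starts loose (0 to 0.25).
- oil_bottle: Bystander, to be left alone: white oil bottle with a red nozzle, 42 mm across, 126 mm tall.
- parts_tray: Bystander, to be left alone: open grey tray with screws, 75x100x26 mm.
- spanner: Bystander, to be left alone: steel combination spanner, 29x164x6 mm, lying flat.
- hex_key: Bystander, to be left alone: black L-shaped hex key, 36x112x7 mm, lying flat.
- screw_box: Bystander, to be left alone: small carton, 45x64x41 mm.
- flange: Bystander, to be left alone: turned aluminium flange, 64 mm across, 27 mm high.
- valve_block: Bystander, to be left alone: small solenoid valve, 85x22x38 mm, standing on its long side.
- feeler_box: Bystander, to be left alone: small grey tin, 85x30x14 mm.

How it is judged:
By the outcome, as a careful person would: the job done as asked, in the order asked, and still so for the second after the job is handed in, with the robot touching nothing.
It also fails if it takes over 72 s, if anything falls off the work surface, if the arm or the gripper's body presses on something with over 40 N, if the wrist force passes 120 N, or if a joint passes its speed limit or range.

## Working session

There is one attempt and no reset: what is moved stays moved. The work goes in short steps, each a Python script; the robot and the scene stay as the last script left them, time stands still between calls to the robot, and variables do not carry over. Pictures are saved under pics/ and viewed, at most 10 in all, crops included, and the job is handed in when it is done.

```bash
ls; mkdir -p pics; python3 - <<'E'
from plant import ctrl,sensors,optics
import cv2,numpy as np
for n in ("top","scene"):
    im,d=optics.grab_frame(n); np.savez(f"pics/{n}0.npz",im=im,d=d)
    cv2.imwrite(f"pics/{n}0.png",cv2.resize(im[:,:,::-1],(800,600),interpolation=cv2.INTER_CUBIC))
    print(n,{k:np.round(v,3).tolist() for k,v in optics.camera_params(n).items()})
print(optics.camera_params("wrist"),ctrl.tcp_to_tips,sensors.read_state())
E
```

```text
pics
top {'mtx': [[492.004, 0.0, 286.452], [0.0, 492.004, 209.666], [0.0, 0.0, 1.0]], 'R': [[-0.013, -1.0, -0.013], [-0.989, 0.015, -0.146], [0.147, 0.011, -0.989]], 't': [200.319, 545.611, 1448.717]}
scene {'mtx': [[526.111, 0.0, 282.53], [0.0, 526.111, 211.026], [0.0, 0.0, 1.0]], 'R': [[0.683, -0.73, 0.016], [-0.516, -0.498, -0.697], [0.517, 0.468, -0.717]], 't': [-246.274, 444.575, 1176.199]}
{'mtx': array([[309.2699942 ,   0.        , 280.96696247],
       [  0.        , 309.2699942 , 208.16960665],
       [  0.        ,   0.        ,   1.        ]]), 'T_tool_cam': array([[-6.78336687e-04, -9.51388420e-01, -3.07992879e-01,
         7.88053215e+01],
       [ 9.99999284e-01, -3.41786010e-04, -1.14666596e-03,
         4.28837522e-01],
       [ 9.85657058e-04, -3.07993436e-01,  9.51387971e-01,
        -1.18415878e+02],
       [ 0.00000000e+00,  0.00000000e+00,  0.00000000e+00,
         1.00000000e+00]])} 25.0 {'t': 0.1, 'q': array([ 1.02347334e+00,  2.07349848e-01,  1.54281110e+00,  1.08469638e-05,
        1.39350295e+00, -1.50508223e-01]), 'qvel': array([ 2.93135044e-05, -1.36742944e-03, -4.08124662e-03,  5.96680036e-04,
        4.68606721e-04, -8.27013827e-04]), 'tau': array([-1.12064867e-03, -3.84091115e+01, -2.92548198e+01, -2.98567975e-04,
        4.85299228e-03,  1.21530400e-05]), 'eef_pos': array([221.9076119 , 529.77123278, 255.23326297]), 'eef_rot': array([[-9.22295792e-01,  3.86483236e-01, -1.08700280e-03],
       [ 3.86484631e-01,  9.22294162e-01, -1.76312785e-03],
       [ 3.21116979e-04, -2.04623527e-03, -9.99997855e-01]]), 'force': array([0.16914617, 0.8592625 , 0.29083659]), 'wrist_torque': array([ 0.01032277, -0.04172457, -0.00024455]), 'grasp_force': 0.0, 'grip_width': 85.58473655027814}
```

View pics/top0.png

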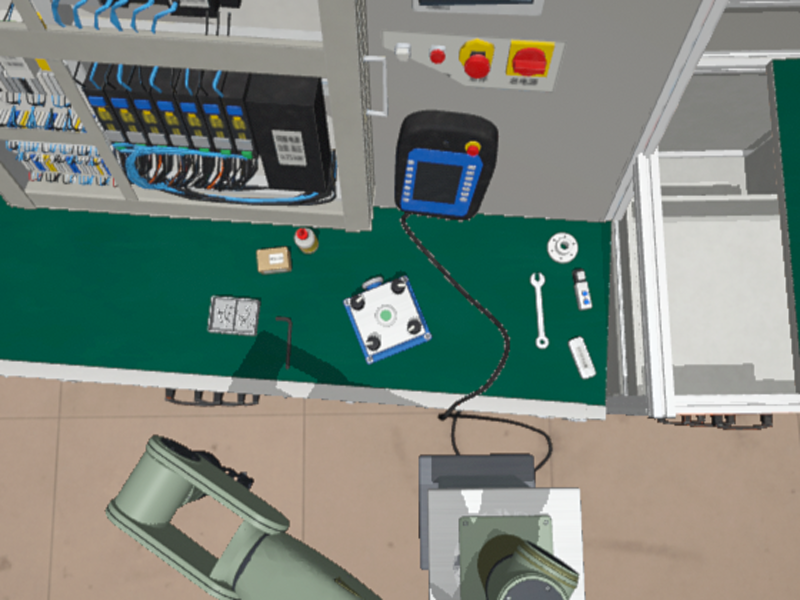

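View pics/scene0.png

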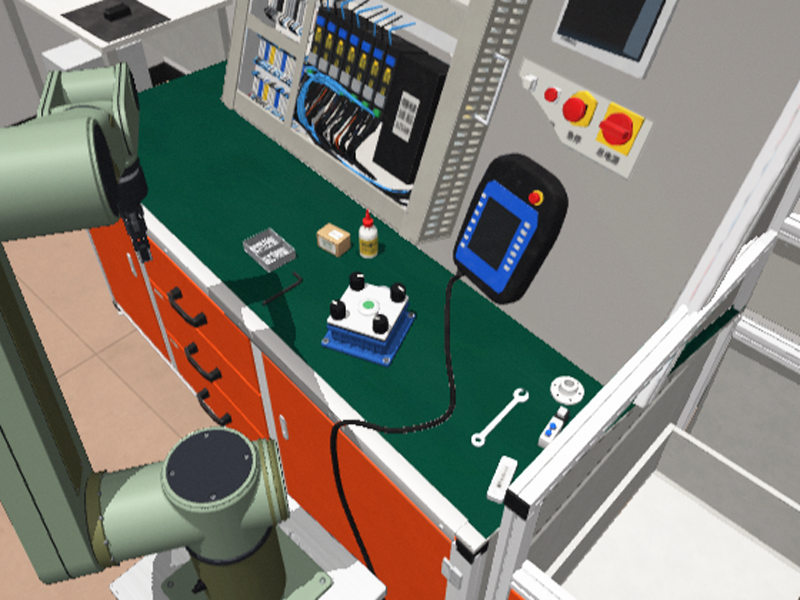

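The pump sits at about (387,317) in the enlarged top view, with its pipe stub at (373,283), so yaw is about +20°. The knob tops are a (354,300), b (373,342), c (414,327) and d (398,285). Next I'll look from above with the wrist camera.

```bash
cat > h.py <<'E'
from plant import ctrl,sensors,optics
import cv2,numpy as np
def ray(K,R,t,u,v,z):   # world point on the plane z=z seen at pixel (u,v)
    d=R.T@np.linalg.inv(K)@[u,v,1.]; c=-R.T@t
    return c+d*(z-c[2])/d[2]
def wristpose():
    s=sensors.read_state(); T=np.eye(4); T[:3,:3]=s["eef_rot"]; T[:3,3]=s["eef_pos"]
    M=np.linalg.inv(T@optics.camera_params("wrist")["T_tool_cam"])
    return M[:3,:3],M[:3,3]
def down(a):   # tool down, closing axis y at world angle a
    y=np.array([np.cos(a),np.sin(a),0]); z=np.array([0,0,-1.]); return np.c_[np.cross(y,z),y,z]
E
python3 - <<'E'
from h import *
p=optics.camera_params("top")
k={n:ray(p["mtx"],p["R"],p["t"],u*.7,v*.7,z) for n,u,v,z in [("a",354,300,103),("b",373,342,106),("c",414,327,103),("d",398,285,106)]}
for n in k: print(n,k[n].round(1))
c=sum(k.values())/4; v=(k["a"]+k["d"]-k["b"]-k["c"]); yaw=np.arctan2(v[1],v[0]); print(c,np.degrees(yaw),np.linalg.norm(v)/2)
# wrist camera above: camera sits +79 along tool x, looks back toward tool axis
for h in (330,300,270):
  for da in (0,np.pi/2,np.pi,-np.pi/2):
    R=down(yaw+da); 
    # camera axis hits z=103 at tool offset
    T=optics.camera_params("wrist")["T_tool_cam"]; o=R@T[:3,3]+[0,0,h]; d=R@T[:3,2]; hit=o+d*(103-o[2])/d[2]
    P=np.r_[c[:2]-hit[:2],h]; q=ctrl.solve_ik(P,R); print(h,da,P.round(),None if q is None else np.round(q,2))
E
```

```text
a [539.9 304.3 103. ]
b [453.5 265.9 106. ]
c [483. 183. 103.]
d [569.  214.4 106. ]
[511.37152432 241.89528267 104.5       ] 22.019613928213577 92.97955641813039
330 0 [499. 272. 330.] [ 0.35  0.15  1.46 -0.    1.54 -0.04]
330 1.5707963267948966 [481. 230. 330.] [ 0.28  0.07  1.55 -0.    1.53 -1.67]
330 3.141592653589793 [524. 211. 330.] None
330 -1.5707963267948966 [542. 254. 330.] [ 0.29  0.21  1.38 -0.    1.55  1.48]
300 0 [503. 263. 300.] [ 0.33  0.16  1.51 -0.    1.48 -0.05]
300 1.5707963267948966 [490. 233. 300.] [ 0.28  0.11  1.57 -0.    1.47 -1.67]
300 3.141592653589793 [520. 220. 300.] None
300 -1.5707963267948966 [533. 251. 300.] [ 0.29  0.21  1.45 -0.    1.48  1.48]
270 0 [506. 254. 270.] [ 0.31  0.18  1.55 -0.    1.42 -0.07]
270 1.5707963267948966 [499. 237. 270.] [ 0.29  0.15  1.58 -0.    1.41 -1.67]
270 3.141592653589793 [517. 229. 270.] None
270 -1.5707963267948966 [524. 247. 270.] [ 0.29  0.21  1.51 -0.    1.42  1.48]
```

```bash
python3 - <<'E'
from h import *
c=np.array([511.4,241.9]); yaw=np.radians(22); h=230
R=down(yaw); T=optics.camera_params("wrist")["T_tool_cam"]; o=R@T[:3,3]+[0,0,h]; d=R@T[:3,2]; hit=o+d*(103-o[2])/d[2]
ctrl.move_ptp(np.r_[c-hit[:2],h],R)
Rc,t=wristpose(); im,dep=optics.grab_frame("wrist"); np.savez("pics/w1.npz",im=im,d=dep,R=Rc,t=t)
cr=im[80:340,110:450]; cv2.imwrite("pics/w1.png",cv2.resize(cr[:,:,::-1],(784,600),interpolation=cv2.INTER_CUBIC))
print(sensors.read_state()["t"])
E
```

```text
1.6583
```

View pics/w1.png

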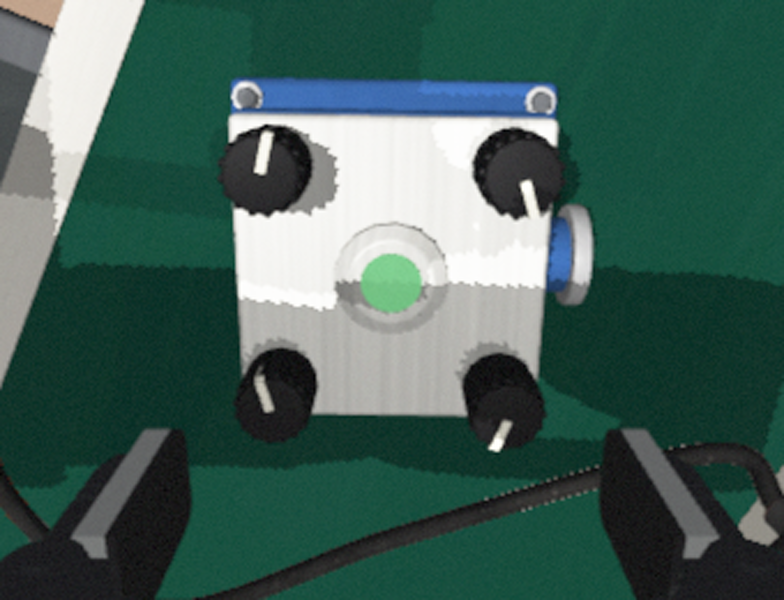

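The wrist view shows a top right (white line end 536,217), b top left (268,132), c bottom left (257,372) and d bottom right (495,450). Pipe right means pump +x. The line angles match: a and c half tight, b and d loose. I'll get the knob centres from the depth image.

```bash
python3 - <<'E'
from h import *
w=np.load("pics/w1.npz"); d=w["d"]; K=optics.camera_params("wrist")["mtx"]
v,u=np.mgrid[:420,:560]; P=np.stack([(u-K[0,2])/K[0,0]*d,(v-K[1,2])/K[1,1]*d,d],-1)
W=(P-w["t"])@w["R"]; c0=np.array([511.4,241.9]); y0=np.radians(22)
E=np.array([np.cos(y0),np.sin(y0)]);F=np.array([-E[1],E[0]])
L=np.stack([(W[...,:2]-c0)@E,(W[...,:2]-c0)@F],-1)
k={}
for n,s in dict(a=(1,1),b=(-1,1),c=(-1,-1),d=(1,-1)).items():
    m=(d>0)&(np.abs(L-45*np.array(s)).max(-1)<26)&(W[...,2]>94)&(W[...,2]<115)
    zt=np.median(W[m][:,2]); m&=np.abs(W[...,2]-zt)<2.5
    (x,y),r=cv2.minEnclosingCircle(W[m][:,:2].astype(np.float32)); mu=W[m].mean(0); k[n]=mu[:2]
    print(n,m.sum(),mu.round(1),(round(x,1),round(y,1)),round(r,1))
c=sum(k.values())/4; e=k["a"]+k["d"]-k["b"]-k["c"]; g=k["a"]+k["b"]-k["c"]-k["d"]
print(c,np.degrees(np.arctan2(e[1],e[0])),np.degrees(np.arctan2(-g[0],g[1])),np.linalg.norm(e)/2,np.linalg.norm(g)/2)
yaw=np.arctan2(e[1]-g[0],e[0]+g[1])
m=(d>0)&(np.abs(L).max(-1)<25); print("cover top z",np.median(W[m][:,2]))
# limits on q6 per knob
for n,s in dict(a=(1,1),b=(-1,1),c=(-1,-1),d=(1,-1)).items():
    q=ctrl.solve_ik(np.r_[k[n],92],down(yaw)); print(n,None if q is None else q.round(2), s@np.array([[np.cos(yaw),np.sin(yaw)],[-np.sin(yaw),np.cos(yaw)]])*45+c)
E
```

```text
a 969 [534.9 299.1 104.1] (535.1, 299.0) 14.9
b 991 [451.7 267.  106.7] (451.7, 266.6) 14.9
c 721 [483.8 183.9 104.1] (484.0, 182.6) 15.1
d 742 [567.1 215.8 106.3] (567.6, 215.2) 15.1
[509.40501402 241.45392341] 21.0187803917051 21.136743952305753 89.16353053528188 89.15805483640202
cover top z 289.0687054539146
a [ 0.37  0.46  1.57 -0.    1.11  0.  ] [535.21064871 299.62667664]
b [ 0.37  0.3   1.8  -0.    1.04  0.  ] [451.23226079 267.25955809]
c [ 0.2   0.29  1.82 -0.    1.03 -0.17] [483.59937933 183.28117018]
d [ 0.22  0.45  1.59 -0.    1.1  -0.15] [567.57776725 215.64828872]
```

The spacing is 89.2 mm (90 expected), tops at 104 and 106 mm, yaw 21.1°; this all fits. Now I'll measure the line angles and turn b to half tight.

```bash
cat >> h.py <<'E'
C=np.array([509.4,241.45]); YAW=np.radians(21.08)
RY=np.array([[np.cos(YAW),-np.sin(YAW)],[np.sin(YAW),np.cos(YAW)]])
S=dict(a=(1,1),b=(-1,1),c=(-1,-1),d=(1,-1))
XY={n:C+RY@(45*np.array(s)) for n,s in S.items()}
TOP=lambda th:106-2.7*th
def angles(R,t,im,est):
    """knob turns from the white lines in a wrist picture; est: rough turns, for the heights"""
    K=optics.camera_params("wrist")["mtx"]; out={}
    for n,s in S.items():
        z=TOP(est[n]); x=XY[n]; g=np.arange(-14,14.01,.25); gx,gy=np.meshgrid(g,g)
        X=np.stack([gx+x[0],gy+x[1],0*gx+z],-1)@R.T+t
        uv=(X[...,:2]/X[...,2:])@K[:2,:2].T+K[:2,2]
        v=cv2.remap(im.min(-1).astype(np.float32),uv[...,0].astype(np.float32),uv[...,1].astype(np.float32),cv2.INTER_LINEAR)
        m=(v>110)&(np.hypot(gx,gy)<13); p=np.c_[gx[m],gy[m]]
        if len(p)<30: out[n]=None; continue
        w,V=np.linalg.eigh(np.cov(p.T)); a=V[:,1]*np.sign(V[:,1]@p.mean(0))
        home=np.arctan2(-s[1],-s[0])+YAW; ac=(np.arctan2(a[1],a[0])-home+np.pi)%(2*np.pi)-np.pi
        out[n]=(round(2.2-ac,3),len(p),round(float(np.sqrt(w[1]/w[0])),1))
    return out
VIEW=None
def look(name,est):
    h=230; R=down(YAW); T=optics.camera_params("wrist")["T_tool_cam"]; o=R@T[:3,3]+[0,0,h]; d=R@T[:3,2]
    ctrl.move_ptp(np.r_[C-(o+d*(103-o[2])/d[2])[:2],h],R); ctrl.hold(.2)
    Rc,t=wristpose(); im,dep=optics.grab_frame("wrist"); np.savez(f"pics/{name}.npz",im=im,d=dep,R=Rc,t=t)
    cv2.imwrite(f"pics/{name}.png",cv2.resize(im[80:340,110:450,::-1],(784,600),interpolation=cv2.INTER_CUBIC))
    print(angles(Rc,t,im,est)); print("t",sensors.read_state()["t"])
def turn(n,th0,th1,over=0.,force=60):
    """grasp knob n (now at th0) and turn it to th1 (+over against the stop)"""
    D=th1+over-th0; a0=YAW+D/2; P=lambda z:np.r_[XY[n],z]; zt=lambda th:TOP(min(th,2.2))+2
    ctrl.move_ptp(P(165),down(a0)); ctrl.gripper_to(54); ctrl.move_l(P(zt(th0)),vel=100)
    ctrl.gripper_to(20,force); s=sensors.read_state(); print(n,"grip",round(s["grip_width"],1),s["grasp_force"].round(1),s["force"].round(1))
    k=max(2,int(np.ceil(abs(D)/.3)))
    for i in range(1,k+1):
        f=D*i/k; ctrl.move_ptp(P(zt(th0+f)),down(a0-f))
        s=sensors.read_state(); r=s["eef_rot"][:,1]
        print("  turn",round(f,2),"act",round((a0-np.arctan2(r[1],r[0])+np.pi/2)%np.pi-np.pi/2,3) if f<1.5 else "","F",s["force"].round(1),"Tz",s["wrist_torque"][2].round(2))
    ctrl.hold(.2); s=sensors.read_state(); print("  end Tz",s["wrist_torque"][2].round(2),s["force"].round(1),"t",round(s["t"],1))
    ctrl.gripper_to(54); ctrl.move_l(P(165),vel=150)
E
python3 - <<'E'
from h import *
w=np.load("pics/w1.npz"); est=dict(a=1.1,b=.1,c=1.1,d=.1)
A=angles(w["R"],w["t"],w["im"],est); print(A)
if A["b"] and -.1<A["b"][0]<.35:
    turn("b",A["b"][0],1.1); est["b"]=1.1; look("w2",est)
E
```

```text
{'a': (np.float64(1.095), 788, 2.7), 'b': (np.float64(0.075), 919, 3.0), 'c': (np.float64(1.148), 813, 3.6), 'd': (np.float64(0.196), 714, 2.7)}Traceback (most recent call last):
  File "<stdin>", line 5, in <module>
  File "h.py", line 42, in turn
    ctrl.gripper_to(20,force); s=sensors.read_state(); print(n,"grip",round(s["grip_width"],1),s["grasp_force"].round(1),s["force"].round(1))
                                                                                               ^^^^^^^^^^^^^^^^^^^^^^
AttributeError: 'float' object has no attribute 'round'
```

```bash
sed -i 's/s\["grasp_force"\].round(1)/round(float(s["grasp_force"]),1)/; s/s\["wrist_torque"\]\[2\].round(2)/round(float(s["wrist_torque"][2]),2)/g' h.py
python3 - <<'E'
from h import *
s=sensors.read_state(); print(s["grip_width"],s["force"],s["t"])
ctrl.gripper_to(54)
turn("b",.075,1.1); look("w2",dict(a=1.1,b=1.1,c=1.1,d=.1))
E
```

```text
28.419496992985458 [-2.27251783 -3.66881618  5.09041931] 3.625
b grip 28.1 58.7 [-2.2 -1.6  6.1]
  turn 0.26 act 0.257 F [-1.7 -3.5  5.7] Tz -0.17
  turn 0.51 act 0.513 F [-1.8 -3.1  6.2] Tz -0.13
  turn 0.77 act 0.769 F [-1.6 -2.1  5.5] Tz -0.14
  turn 1.03 act 1.025 F [-2.2 -2.3  5.6] Tz -0.16
  end Tz -0.13 [-1.6 -2.6  5.8] t 7.2
{'a': (np.float64(1.098), 789, 2.6), 'b': (np.float64(1.235), 858, 2.2), 'c': (np.float64(1.143), 814, 3.6), 'd': (np.float64(0.101), 542, 3.0)}
t 9.0083
```

View pics/w2.png

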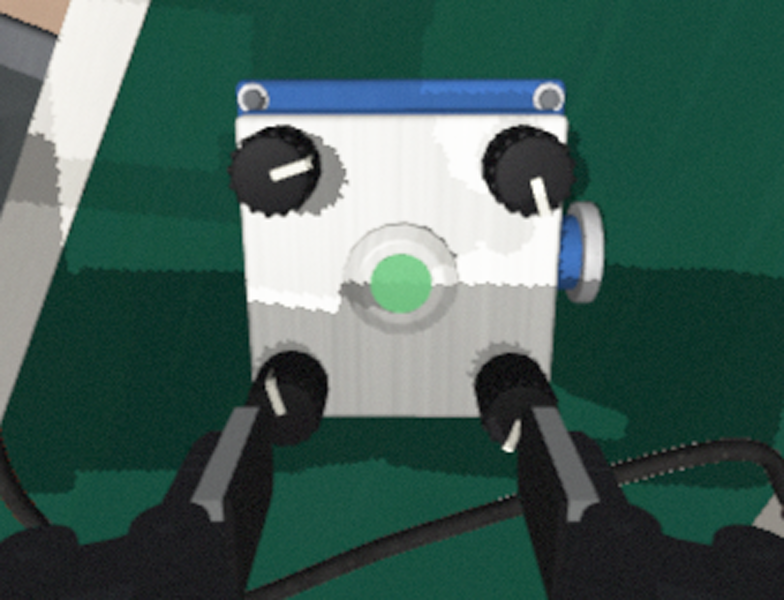

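b's line now runs from (272,176) to (312,160), which is about half tight. The code's 1.235 looks contaminated by the bright cover at the rim, so I'll recompute with a tighter mask.

```bash
python3 - <<'E'
from h import *
import h
src=open("h.py").read()
K=optics.camera_params("wrist")["mtx"]
for f,est in (("w1",dict(a=1.1,b=.1,c=1.1,d=.2)),("w2",dict(a=1.1,b=1.1,c=1.1,d=.2))):
    w=np.load(f"pics/{f}.npz")
    for r,th in ((13,110),(11,110),(11,150),(9.5,150)):
        ns={}; exec(src.replace("<13)",f"<{r})").replace("v>110",f"v>{th}"),ns)
        print(f,r,th,{k:v and (float(v[0]),v[1],v[2]) for k,v in ns["angles"](w["R"],w["t"],w["im"],est).items()})
    # hand readings: line ends in the crop
    H=dict(w1=dict(a=[(526,182),(536,217)],b=[(261,172),(268,132)],c=[(268,410),(257,372)],d=[(508,422),(495,450)]),
           w2=dict(a=[(535,180),(546,214)],b=[(272,176),(312,160)],c=[(280,413),(268,375)],d=[(519,422),(507,450)]))[f]
    for n,(p,q) in H.items():
        s=S[n]; P,Q=[ray(K,w["R"],w["t"],u/2.306+110,v/2.308+80,TOP(est[n])) for u,v in (p,q)]
        a=np.arctan2(*(Q-P)[1::-1]); home=np.arctan2(-s[1],-s[0])+YAW
        print("  hand",n,round(2.2-((a-home+np.pi)%(2*np.pi)-np.pi),3),(P[:2]-XY[n]).round(1),(Q[:2]-XY[n]).round(1))
E
```

```text
w1 13 110 {'a': (1.095, 788, 2.7), 'b': (0.075, 919, 3.0), 'c': (1.148, 813, 3.6), 'd': (0.206, 701, 2.7)}
w1 11 110 {'a': (1.097, 652, 2.2), 'b': (0.069, 786, 2.5), 'c': (1.139, 699, 3.1), 'd': (0.234, 547, 2.3)}
w1 11 150 {'a': (1.092, 559, 2.4), 'b': (0.073, 671, 2.9), 'c': (1.138, 471, 4.2), 'd': (0.24, 383, 2.8)}
w1 9.5 150 {'a': (1.095, 466, 2.0), 'b': (0.066, 575, 2.5), 'c': (1.145, 406, 3.6), 'd': (0.272, 291, 2.6)}
  hand a 1.067 [ 2.3 -1.4] [ 10.7 -11.2]
  hand b 0.056 [1.  0.5] [-1.1 13.9]
  hand c 1.194 [-0.2 -0.8] [-9.1 12.6]
  hand d 0.179 [ 2.  -2.3] [  2.4 -15.1]
w2 13 110 {'a': (1.098, 789, 2.6), 'b': (1.235, 858, 2.2), 'c': (1.143, 814, 3.6), 'd': (0.101, 533, 3.0)}
w2 11 110 {'a': (1.099, 654, 2.1), 'b': (1.086, 715, 2.5), 'c': (1.132, 693, 3.1), 'd': (0.043, 406, 2.7)}
w2 11 150 {'a': (1.09, 559, 2.4), 'b': (1.096, 598, 2.8), 'c': (1.129, 466, 4.2), 'd': (0.05, 245, 3.5)}
w2 9.5 150 {'a': (1.093, 470, 2.0), 'b': (1.094, 507, 2.4), 'c': (1.129, 401, 3.6), 'd': (0.038, 184, 3.1)}
  hand a 1.048 [ 2.  -1.7] [ 10.4 -11. ]
  hand b 1.043 [ 1.8 -0.3] [12.8  9.7]
  hand c 1.184 [ 0.  -0.6] [-9.1 12.7]
  hand d 0.163 [ 1.2 -2.7] [  1.9 -15.2]
```

With the tighter mask b reads 1.09, so it is half tight. d starts at about 0.21, so it's next.

```bash
sed -i 's/v>110/v>150/; s/<13)/<11)/' h.py; python3 - <<'E'
from h import *
turn("d",.21,1.1); ctrl.gripper_to(85); look("w3",dict(a=1.1,b=1.1,c=1.1,d=1.1))
E
```

```text
d grip 28.1 58.8 [-2.4 -2.2  4.3]
  turn 0.3 act 0.297 F [-1.6 -1.6  6.4] Tz -0.15
  turn 0.59 act 0.594 F [-1.1 -2.2  6. ] Tz -0.13
  turn 0.89 act 0.891 F [-1.  -2.2  5.9] Tz -0.13
  end Tz -0.14 [-2.  -1.8  5.6] t 12.2
{'a': (np.float64(1.102), 573, 2.4), 'b': (np.float64(1.106), 626, 2.7), 'c': (np.float64(1.126), 471, 4.1), 'd': (np.float64(1.089), 465, 3.1)}
t 14.2333
```

View pics/w3.png

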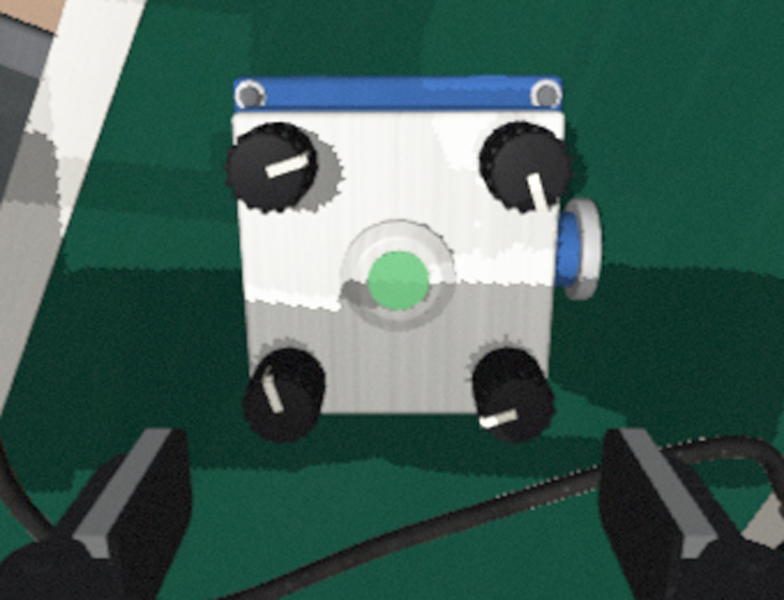

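All four knobs are at about 1.1; d's line now runs from (515,415) to (483,423). Now I'll turn them home crosswise: a, c, b, d.

```bash
python3 - <<'E'
from h import *
for n,t0 in (("a",1.1),("c",1.13),("b",1.1),("d",1.09)): turn(n,t0,2.2,over=.1)
ctrl.gripper_to(85); look("w4",dict(a=2.2,b=2.2,c=2.2,d=2.2))
E
```

```text
a grip 27.8 58.8 [-1.1 -2.4  4.3]
  turn 0.24 act 0.241 F [-2.9 -2.   6.2] Tz -0.16
  turn 0.48 act 0.481 F [-2.  -3.   5.4] Tz -0.08
  turn 0.72 act 0.721 F [-2.3 -2.8  6.6] Tz -0.12
  turn 0.96 act 0.96 F [-2.8 -2.6  6.2] Tz -0.14
  turn 1.2 act 1.2 F [-2.4 -3.6  7.5] Tz -0.09
  end Tz -0.08 [-3.  -2.8  6.6] t 18.2
c grip 28.2 58.8 [-2.4 -2.7  5.2]
  turn 0.29 act 0.293 F [-1.7 -2.2  6.3] Tz -0.14
  turn 0.59 act 0.585 F [-2.1 -2.5  5.8] Tz -0.12
  turn 0.88 act 0.878 F [-1.6 -2.7  6.1] Tz -0.08
  turn 1.17 act 1.171 F [-2.2 -1.3  6.5] Tz -0.11
  end Tz -0.12 [-1.9 -2.4  7.1] t 23.4
b grip 27.7 58.7 [-1.7 -2.1  5.2]
  turn 0.24 act 0.24 F [-1.3 -3.9  5.4] Tz -0.08
  turn 0.48 act 0.481 F [-1.3 -2.3  6. ] Tz -0.15
  turn 0.72 act 0.72 F [-1.5 -2.6  5. ] Tz -0.13
  turn 0.96 act 0.96 F [-1.5 -2.8  5.9] Tz -0.14
  turn 1.2 act 1.201 F [-1.8 -1.5  6.5] Tz -0.13
  end Tz -0.09 [-1.8 -2.2  6. ] t 28.5
d grip 28.2 58.8 [-1.6 -1.7  4.6]
  turn 0.24 act 0.243 F [-1.8 -2.1  5.8] Tz -0.15
  turn 0.48 act 0.485 F [-1.5 -2.3  5. ] Tz -0.07
  turn 0.73 act 0.727 F [-1.8 -2.3  6.2] Tz -0.12
  turn 0.97 act 0.969 F [-2.6 -2.   6.4] Tz -0.14
  turn 1.21 act 1.211 F [-1.6 -1.2  6.4] Tz -0.16
  end Tz -0.09 [-1.3 -1.5  6.5] t 33.9
{'a': (np.float64(2.139), 639, 2.5), 'b': (np.float64(2.136), 570, 2.5), 'c': (np.float64(2.133), 432, 4.3), 'd': (np.float64(2.127), 471, 4.2)}
t 36.075
```

View pics/w4.png

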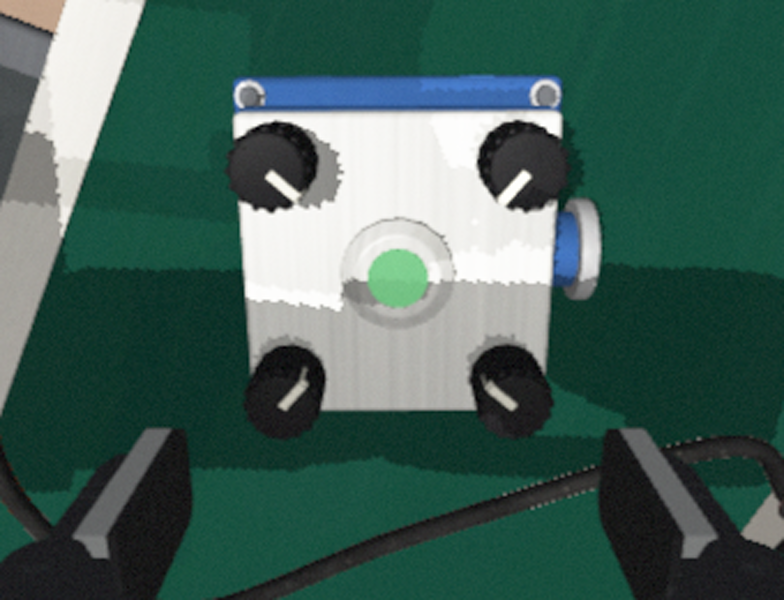

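All lines now point at the centre and read about 2.13. No stop torque showed, so I'll check knob a with a firmer grip and more turn.

```bash
python3 - <<'E'
from h import *
turn("a",2.13,2.2,over=.35,force=110)
ctrl.gripper_to(85); look("w5",dict(a=2.2,b=2.2,c=2.2,d=2.2))
E
```

```text
a grip 27.1 108.0 [-2.5 -1.1  6.6]
  turn 0.21 act 0.202 F [-2.7 -1.   5. ] Tz 2.06
  turn 0.42 act 0.42 F [-2.7 -2.3  6.6] Tz -0.11
  end Tz -0.11 [-3.2 -2.4  6.1] t 38.9
{'a': (np.float64(2.145), 638, 2.5), 'b': (np.float64(2.137), 561, 2.5), 'c': (np.float64(2.132), 451, 4.0), 'd': (np.float64(2.125), 479, 4.2)}
t 40.975
```

Knob a resisted with 2 N·m and didn't move, so it was already at its stop; the 2.14 reading is a small bias. I'll check the top heights of all four before handing in.

```bash
python3 - <<'E'
from h import *
w=np.load("pics/w5.npz"); d=w["d"]; K=optics.camera_params("wrist")["mtx"]
v,u=np.mgrid[:420,:560]; W=(np.stack([(u-K[0,2])/K[0,0]*d,(v-K[1,2])/K[1,1]*d,d],-1)-w["t"])@w["R"]
z={n:np.median(W[(d>0)&(np.linalg.norm(W[...,:2]-x,axis=-1)<11)&(W[...,2]>92)&(W[...,2]<112)][:,2]) for n,x in XY.items()}
print(z)
if max(abs(h-100) for h in z.values())<1.5: print(ctrl.finish_job())
E
```

```text
{'a': np.float64(101.46036258676082), 'b': np.float64(101.47983865805493), 'c': np.float64(101.6020757961948), 'd': np.float64(101.50167612151448)}
```

All four tops are level within 0.15 mm, and a is confirmed at its stop. The camera was already reading about 1 mm high at the start, so the 101.5 mm heights fit fully home. Handing in.

```bash
python3 -c "
from plant import ctrl; print(ctrl.finish_job())"
```

```text
the job is handed in; nothing more can be done
None
```

Job handed in at about 41 s of 72: b and d were turned to half tight, then all four home in the order a, c, b, d. Knob a was torque-checked at its stop, the others judged home by line angle and height; the gripper is clear and no bystanders were touched.

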